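# Square up the calibration plate on the microscope stage

## Task

Pick up the stamp-shaped pusher from its round pad and use it to nudge the glass plate on the black stage gently into the square corner of the two stop bars, until it lies square and flush against both. The glass is brittle: move it only with the pusher, slowly, and never press hard. Then stand the pusher upright back on its pad and let go, leaving the dish, the lens and the slide box where they are.

Things in the scene. Friction and masses are not known exactly. Their poses are not given: they have to be found in the camera images.
- stage: Fixed black stage 260 x 260 mm, top 40 mm above the bench. Origin: centre of its underside, at bench height; z up. Yaw varies. Two aluminium stop bars, 18 mm wide and 10 mm high on the top, clamped fast, make a square inner corner at its +x, +y corner.
- stop_corner (a point): Nominal inner corner of the bars at the level of the stage's top, (110, 110) mm in the stage frame; axes as the stage's (x towards the far bar, y towards the side bar, z up). The real corner lies up to 5 mm off it in x and in y, as the bars are set.
- stop_far: The far stop: a bar along the stage's y, about y = -40 to +124 mm of the stage frame. Origin and axes are the stage's, so they do not tell its setting: its flat inner face is clamped anywhere from x = 105 to 115 mm, exactly along y; find it by touch. At y = 55 mm a light feeler pin (8 N/m) stands 3 mm out of the face; the touching plate pushes it flush.
- stop_side: The side stop: a bar along the stage's x, about x = -40 to +106 mm of the stage frame. Origin and axes are the stage's: its flat inner face is clamped anywhere from y = 105 to 115 mm, exactly along x; find it by touch. At x = 70 mm a light feeler pin (8 N/m) stands 3 mm out of the face; the touching plate pushes it flush.
- plate: Loose pale glass plate, 70 (x) x 100 (y) x 8 mm, 0.1 to 0.2 kg, flat on the stage, 1 to 5 cm short of both bars, turned up to 0.25 rad against them. Origin: centre of its underside. Its +x edge belongs against the far bar, its +y edge against the side bar. Sliding it takes up to 3 N, more where a corner drags along a bar; it chips if pressed with over 15 N by the pusher or against the bars, or driven faster than 0.25 m/s.
- plate_corner (a point): The plate's +x, +y corner at its underside (35 mm, 50 mm from its origin); axes as the plate's. When seated it lies in the real corner of the bars.
- pusher_grip (a point): Pusher like a rubber stamp, 74 mm tall, 0.09 kg, upright: a round white foot 30 mm in diameter and 14 mm high, above it on the same axis an aluminium handle 16 x 16 mm square and 60 mm tall. This point: centre of the handle, 44 mm above the foot's underside; z up, x and y square to the handle's flats.
- pusher: The pusher again: the centre of its foot's underside.
- pad: Fixed round black rubber pad on the bench, 80 mm in diameter, 3 mm thick; the pusher stands on it. Origin: centre of its underside.
- dish: Bystander: round closed white dish, 43 mm in diameter, 14 mm high, standing on the stage near its -x, +y corner. Origin: centre of its underside.
- objective: Bystander: steel microscope lens, 34 mm in diameter, 45 mm high, standing on the bench. Origin: centre of its underside.
- slide_box: Bystander: flat grey slide box, 90 x 170 x 30 mm, lying on the bench. Origin: centre of its underside.

How it is judged:
By the outcome, as a careful person would: the job done as asked, in the order asked, and still so for the second after the job is handed in, with the robot touching nothing.
It also fails if it takes over 72 s, if anything falls off the work surface, if the arm or the gripper's body presses on something with over 40 N, if the wrist force passes 120 N, or if a joint passes its speed limit or range.

## Robot

A 6-joint arm with a two-finger parallel gripper is mounted at the origin on the work surface. World frame = base frame: x ahead of the robot, y to its left, z up, the work surface at z = 0. Lengths are in m, angles in rad, forces in N, time in s.
With the tool pointing down it reaches from about 0.35 to 0.975 m from the base axis. Payload 4.9 kg.
Tool frame: the origin (TCP) lies at the very end of the fingers, on their centre line; the grasp point (between the pads) lies 19 mm behind it; z points along the fingers, y is the line along which they close (so a half turn about z gives the same grasp; the last joint's range is limited). The gripper opens to 85 mm and grips with 20 to 120 N. Pads are 22 mm wide; open, the fingers measure 114 mm over their backs; the gripper's body (76 mm by 85 mm) begins 54 mm behind the grasp point. The pads swing forward as they close: fully open they stand 13 mm farther back than shut.
Start: joints at [-1.455, 0.053, 1.613, -0, 1.476, -0.119], TCP at [0.145, -0.608, 0.231] pointing down, gripper open.
Joint ranges: [-3.01, 3.01], [-1.01, 2.22], [0.06, 2.58], [-1.02, 4.17], [0.09, 2.62], [-3.14, 3.14]. Speed limits (rad/s): [2.57, 2.57, 3.14, 3.14, 3.14, 3.14].

## Interface

Orientations are given as a rotation vector (axis times angle).
In Python, from station import ctrl, imaging gives the robot as it stands.
- The arm moves only by the tool play_rows, never from a script. Its argument "series" is a list of rows, each a list of 3 entries, a list of its own where there are three numbers: the opening, from 0 (shut) to 1 (fully open), then the shift along the tool's x, y, z each as a share of 0.05 m, from -1 to 1, then the turn, a rotation vector about the tool's x, y, z each as a share of 8 degrees, from -1 to 1. In form: [[grip, [dx, dy, dz], [ax, ay, az]], ...]. A call has 1 to 8 rows; each row shifts and turns the commanded pose from where the row before left it, along the tool's axes as they then stand; what a row does not reach is not made up. A row lasts 1/8 s, in which the tool goes at most 62.5 mm and 10.7 degrees, less where a joint would pass 70% of its speed; a pose out of reach is approached as far as the arm can. A call with a number of a shift or a turn outside -1 to 1 is refused whole. A call with a gripper value outside its range is refused whole. The fingers move at their own pace and stop on an object; "force" is the grip in N (left out, the last holds). Time passes only in rows, so rows that do not move let the fingers close. It gives the time, the measured TCP pose, the force, the opening and the grip force at its end, in the units of the state.
- ctrl.get_obs(): the state, without advancing time (a new reading comes with each control period).
- imaging.get_image(name): name is "scene" or "top"; returns a dict with "color" (420x560x3 uint8, blue, green, red), "fx", "fy", "cx", "cy" (pixels), "D" ([k1, k2, p1, p2, k3] as OpenCV has them; the pictures are not rectified), "extrinsics" (4x4, takes a point from world to camera coordinates). Camera axes: x right, y down, z forward; pixel columns grow to the right and rows downward; lengths in m; the calibration is good to about 2 mm. A picture is of the moment at which its call begins. There is no depth.
- ctrl.finish_job(): hands the job in; it is judged then, once.
The state is a dict: "t": time; "q": joint angles; "dq": joint speeds; "effort": joint torques, N m; "tool_pos": TCP position; "tool_rot": TCP orientation; "contact_force": force on the tool from outside, world axes, zero at the start; "wrist_torque": the same for the moment, N m; "opening": finger opening in m; "grip_force": force on a finger pad.
Only numpy, scipy, OpenCV 4.12 (cv2) and the standard library are available. Lean on these libraries where they do the work, as an engineer would, in place of code of your own. Each camera call takes 0.05 s, during which the arm holds its last target. There are 200 camera calls.

## Working session

There is one attempt and no reset: what is moved stays moved. The work goes in short steps, Python scripts to look and compute and a tool call to move; the robot and the scene stay as the last step left them, time stands still between calls to the robot, and variables do not carry over. Pictures are saved under pics/ and viewed, at most 10 in all, crops included, and the job is handed in when it is done.

Besides the shell and the picture viewer there is one more tool, called after "Emit:" as a command line: name --argument value ..., lists and objects as JSON in quotes. play_rows: Moves the arm, as the interface text tells. Shift numbers are shares of 0.05 m and turn numbers shares of 8 degrees, none past 1 either way. Its arguments: {"type":"object","properties":{"series":{"type":"array"},"force":{"type":"number"}},"required":["series"]}

```bash
mkdir -p pics
cat > h.py <<'E'
import numpy as np,cv2
from station import ctrl,imaging
from scipy.spatial.transform import Rotation as R
def cam(n):
    d=imaging.get_image(n);K=np.array([[d['fx'],0,d['cx']],[0,d['fy'],d['cy']],[0,0,1.]])
    return d['color'],K,np.array(d['D']),np.array(d['extrinsics'])
def ray(c,uv,z):
    _,K,D,E=c
    p=cv2.undistortPoints(np.array(uv,float).reshape(-1,1,2),K,D).reshape(-1,2)
    Rm,t=E[:3,:3],E[:3,3];o=-Rm.T@t
    d=np.c_[p,np.ones(len(p))]@Rm
    return o+d*((np.broadcast_to(z,len(p))-o[2])/d[:,2])[:,None]
def proj(c,P):
    _,K,D,E=c
    return cv2.projectPoints(np.array(P,float).reshape(-1,1,3),cv2.Rodrigues(E[:3,:3])[0],E[:3,3],K,D)[0].reshape(-1,2)
E
python3 - <<'E'
from h import *
for n in('top','scene'):
    c=cam(n);cv2.imwrite(f'pics/{n}0.png',cv2.resize(c[0],(800,600),interpolation=cv2.INTER_CUBIC));print(n,c[1][0,0],-c[3][:3,:3].T@c[3][:3,3])
print(ctrl.get_obs())
E
```

```text
top 543.7846240552585 [0.42540107 0.05792164 1.40423229]
scene 441.5757933332798 [ 0.99503274 -0.64390592  0.92742407]
{'t': 0.1, 'q': array([-1.45502596e+00,  5.32808091e-02,  1.61418927e+00,  2.87671053e-06,
        1.47606339e+00, -1.18993591e-01]), 'dq': array([ 5.06983211e-04, -1.52131978e-03, -4.44431303e-03, -8.65115622e-05,
       -1.08570351e-03, -1.00370361e-03]), 'effort': array([ 4.78968796e-04, -3.94907212e+01, -3.71362424e+01, -1.25316178e-04,
        3.95401090e-03, -1.34561343e-06]), 'tool_pos': array([ 0.14531927, -0.6072595 ,  0.23017275]), 'tool_rot': array([-3.11804683e+00, -3.67692385e-01, -9.40541850e-06]), 'contact_force': array([ 0.1209664 , -0.62101601, -0.19482271]), 'wrist_torque': array([-0.06474262,  0.02773258, -0.0084123 ]), 'grip_force': 0.0, 'opening': 0.08539016275056313}
```

View pics/top0.png

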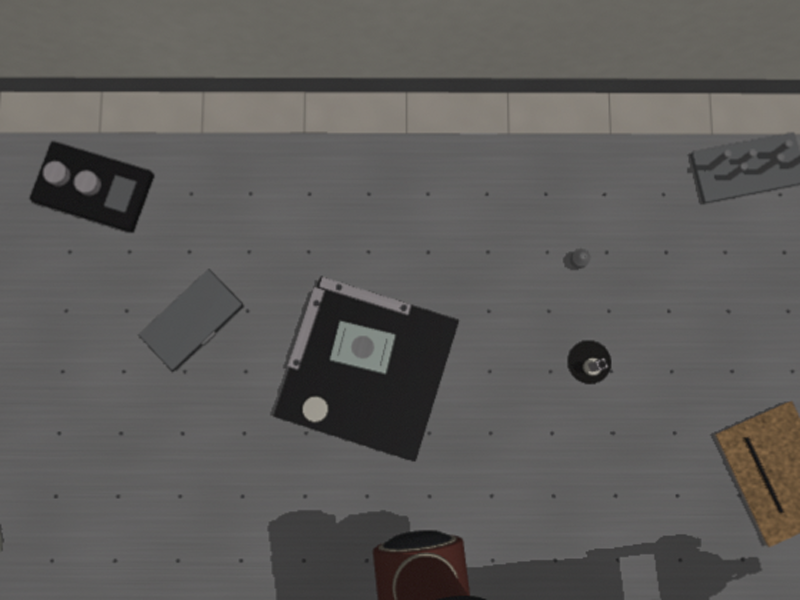

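View pics/scene0.png

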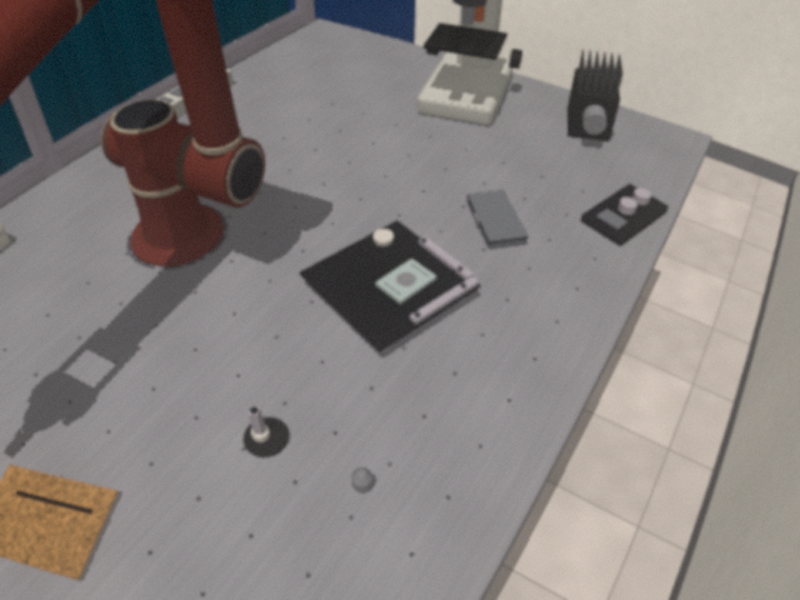

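Top view (800x600 scale): stage corners about (322,277), (458,320), (415,460), (272,415). The plate is at (363,347), the pusher foot at (593,366) and the pad at (590,361). I'll take enlarged crops next.

Run:
```python
from h import *
c=cam('top');I=c[0]
a=cv2.resize(I[185:330,185:330],(600,600),interpolation=cv2.INTER_CUBIC)
b=cv2.resize(I[232:276,388:438],(200,176),interpolation=cv2.INTER_CUBIC)
s=cam('scene');d=cv2.resize(s[0][275:325,165:210],(200,222),interpolation=cv2.INTER_CUBIC)
o=np.zeros((600,800,3),np.uint8);o[:,:600]=a;o[:176,600:]=b;o[200:422,600:]=d
o=cv2.convertScaleAbs(o,alpha=1.6)
cv2.imwrite('pics/crop1.png',o)
```

```text
(no output)
```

View pics/crop1.png

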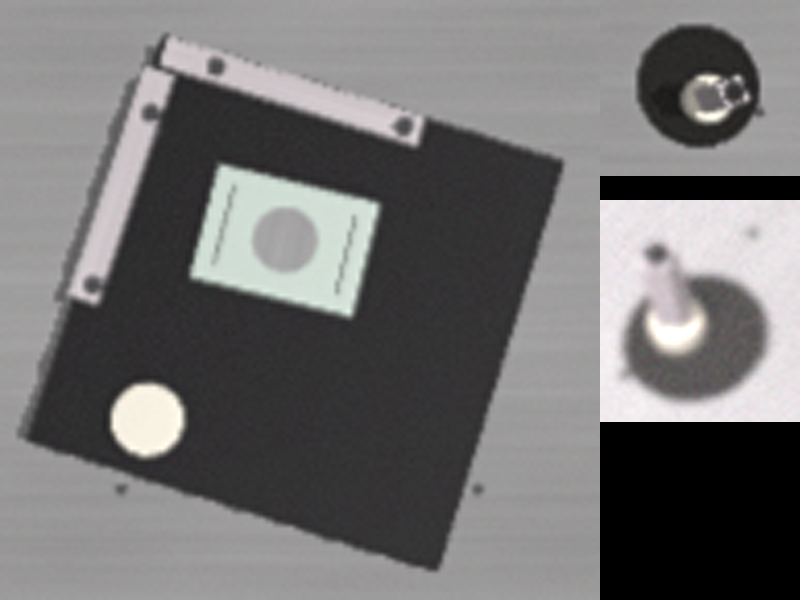

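Run:
```python
from h import *
c=cam('top')
def A(p,s=145/600,o=(185,185)): return (np.array(p,float)+.5)*s-.5+o
def B(p): return A(np.array(p,float)-[600,0],.25,(388,232))
S=lambda p:A(np.array(p,float)-[600,200],.225,(165,275))
np.set_printoptions(precision=4,suppress=True)
st=ray(c,A([(563,160),(438,571),(25,437)]),.04);print('stage',st,[np.linalg.norm(st[i+1]-st[i]) for i in(0,1)])
e=st[0]-st[1];yaw=np.arctan2(e[1],e[0]);e2=st[2]-st[1];print('yaw',yaw,np.arctan2(-e2[0],e2[1]))
yaw=(yaw+np.arctan2(-e2[0],e2[1]))/2;C=(st[0]+st[2])/2;print('centre',C,yaw)
Rz=R.from_euler('z',yaw).as_matrix()
pl=ray(c,A([(217,165),(381,203),(353,319),(190,278)]),.048)
print('plate',pl,[np.linalg.norm(pl[i]-pl[i-1]) for i in range(4)])
print('plate stage',((pl-C)@Rz)[:,:2], [np.arctan2(*(pl[i]-pl[j])[[1,0]])-yaw for i,j in((0,3),(1,2))])
print('far',((ray(c,A([(180,75),(418,147)]),.05)-C)@Rz)[:,:2]);print('side',((ray(c,A([(174,80),(102,305)]),.05)-C)@Rz)[:,:2])
print('dish',(ray(c,A([(148,420)]),.054)-C)@Rz)
print('pad',ray(c,B([(698,86)]),.003),'foot',ray(c,B([(708,99)]),.017),'htop',ray(c,B([(736,91)]),.077))
s=cam('scene')
print('pad',ray(s,S([(697,337)]),.003),'foot',ray(s,S([(676,326)]),.017),'htop',ray(s,S([(655,252)]),.077))
# handle yaw: enlarge
b=cv2.resize(c[0][244:266,408:430],(590,590),interpolation=cv2.INTER_CUBIC)
cv2.imwrite('pics/crop2.png',cv2.convertScaleAbs(b,alpha=1.5))
```

```text
stage [[ 0.5905 -0.0515  0.04  ]
 [ 0.3436  0.0254  0.04  ]
 [ 0.4227  0.2732  0.04  ]] [np.float64(0.2585932592773361), np.float64(0.2601006394899715)]
yaw -0.302026269062807 -0.3089954550005486
centre [0.5066 0.1109 0.04  ] -0.30551086203167777
plate [[0.5863 0.1592 0.048 ]
 [0.5632 0.0597 0.048 ]
 [0.4931 0.0764 0.048 ]
 [0.5177 0.1747 0.048 ]] [np.float64(0.07030506852542211), np.float64(0.10215263499341601), np.float64(0.07206380043269171), np.float64(0.1013053527403363)]
plate stage [[ 0.0615  0.07  ]
 [ 0.0694 -0.0318]
 [-0.0025 -0.0369]
 [-0.0086  0.0642]] [np.float64(0.08297062560242932), np.float64(0.07087187098554087)]
far [[ 0.1069  0.1085]
 [ 0.1085 -0.043 ]]
side [[ 0.1029  0.111 ]
 [-0.04    0.1093]]
dish [[-0.0966  0.061   0.014 ]]
pad [[ 0.5176 -0.2899  0.003 ]] foot [[ 0.5084 -0.2926  0.017 ]] htop [[ 0.5097 -0.2948  0.077 ]]
pad [[ 0.5194 -0.2906  0.003 ]] foot [[ 0.5127 -0.297   0.017 ]] htop [[ 0.5065 -0.2919  0.077 ]]
```

View pics/crop2.png

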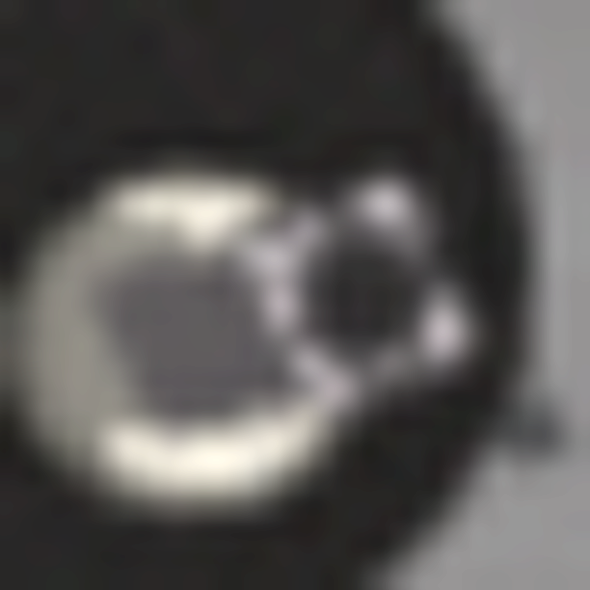

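Handle top corners in the crop are (385,190), (455,335), (335,395) and (255,250), so the handle is turned about 26°. The pusher stands at about (0.509,-0.294).

```bash
cat >> h.py <<'E'
SY=-0.3055; SC=np.array([.5066,.1109,0])
def yaw(r): x=R.from_rotvec(r).as_matrix()[:,0]; return np.arctan2(x[1],x[0])
def plan(tgt,yw,n,dig=2):
    "equal world steps to TCP target tgt, tool-down yaw yw, over n rows, from the measured pose"
    o=ctrl.get_obs();p=np.array(o['tool_pos']);y=yaw(o['tool_rot']);ds=(np.array(tgt)-p)/n;rows=[]
    # start from measured orientation; also remove residual tilt
    Rm=R.from_rotvec(o['tool_rot']);G=R.from_euler('z',yw)*R.from_euler('x',np.pi)
    d=(Rm.inv()*G).as_rotvec()/n
    for i in range(n):
        want=np.array(tgt)-ds*(n-1-i)
        s=np.round(Rm.as_matrix().T@(want-p)/.05,dig);a=np.round(np.degrees(d)/8,dig)
        p=p+Rm.as_matrix()@s*.05;Rm=Rm*R.from_rotvec(np.radians(a*8));rows.append([s.tolist(),a.tolist()])
    print('\n'.join(map(str,rows)))
def st():
    o=ctrl.get_obs();p=np.array(o['tool_pos']);Z=R.from_euler('z',SY).as_matrix()
    print('t',round(o['t'],2),'p',p.round(4),'stage',((p-SC)@Z).round(4),'yaw',round(np.degrees(yaw(o['tool_rot'])),2),'F stage',(np.array(o['contact_force'])@Z).round(2),o['opening'],o['grip_force'])
E
python3 -c "
from h import *
st();plan([.509,-.294,.11],np.radians(26),12)"
```

```text
t 0.3 p [ 0.1454 -0.6076  0.2308] stage [-0.1284 -0.7939  0.2308] yaw 13.45 F stage [ 0.62 -0.44 -0.15] 0.08550769953956294 0.0
[[0.71, -0.37, 0.2], [-0.0, -0.0, -0.13]]
[[0.72, -0.35, 0.2], [-0.0, -0.0, -0.13]]
[[0.72, -0.34, 0.21], [-0.0, -0.0, -0.13]]
[[0.73, -0.33, 0.2], [-0.0, -0.0, -0.13]]
[[0.74, -0.32, 0.2], [-0.0, -0.0, -0.13]]
[[0.74, -0.3, 0.2], [-0.0, -0.0, -0.13]]
[[0.75, -0.28, 0.2], [-0.0, -0.0, -0.13]]
[[0.75, -0.28, 0.2], [-0.0, -0.0, -0.13]]
[[0.75, -0.26, 0.21], [-0.0, -0.0, -0.13]]
[[0.77, -0.25, 0.2], [-0.0, -0.0, -0.13]]
[[0.76, -0.23, 0.2], [-0.0, -0.0, -0.13]]
[[0.77, -0.22, 0.2], [-0.0, -0.0, -0.13]]
```

Emit:
play_rows --series '[[1,[0.71,-0.37,0.2],[0,0,-0.13]],[1,[0.72,-0.35,0.2],[0,0,-0.13]],[1,[0.72,-0.34,0.2],[0,0,-0.13]],[1,[0.73,-0.33,0.2],[0,0,-0.13]],[1,[0.74,-0.32,0.2],[0,0,-0.13]],[1,[0.74,-0.3,0.2],[0,0,-0.13]],[1,[0.75,-0.28,0.2],[0,0,-0.13]],[1,[0.75,-0.28,0.2],[0,0,-0.13]]]'

```text
t: 1.3
tool_pos: [0.3888, -0.3978, 0.1511]
tool_rot: [3.085, 0.594, 0.0]
contact_force: [0.4, -0.1, 0.6]
opening: 0.0855
grip_force: 0.0
```

Emit:
play_rows --series '[[1,[0.75,-0.26,0.2],[0,0,-0.13]],[1,[0.77,-0.25,0.2],[0,0,-0.13]],[1,[0.76,-0.23,0.2],[0,0,-0.13]],[1,[0.77,-0.22,0.2],[0,0,-0.13]],[1,[0,0,0],[0,0,0]],[1,[0,0,0],[0,0,0]]]'

```text
t: 2.05
tool_pos: [0.5087, -0.2945, 0.1114]
tool_rot: [3.061, 0.705, -0.001]
contact_force: [0.4, 0.0, 0.0]
opening: 0.0855
grip_force: 0.0
```

```bash
python3 -c "
from h import *
st();plan([.509,-.294,.028],np.radians(26),3,3)
a=cam('top')[0];b=cam('scene')[0]
o=np.hstack([cv2.resize(a[225:285,375:445],(400,343)),cv2.resize(b[255:330,140:220],(366,343))]);cv2.imwrite('pics/ap.png',cv2.convertScaleAbs(o,alpha=1.5))"
```

```text
t 2.05 p [ 0.5087 -0.2945  0.1114] stage [ 0.124  -0.3859  0.1114] yaw 25.94 F stage [0.41 0.16 0.  ] 0.08547589628784702 0.0
[[0.003, -0.002, 0.556], [0.0, 0.001, -0.003]]
[[0.003, -0.002, 0.556], [0.0, 0.001, -0.003]]
[[0.003, -0.002, 0.556], [0.0, 0.001, -0.003]]
```

View pics/ap.png

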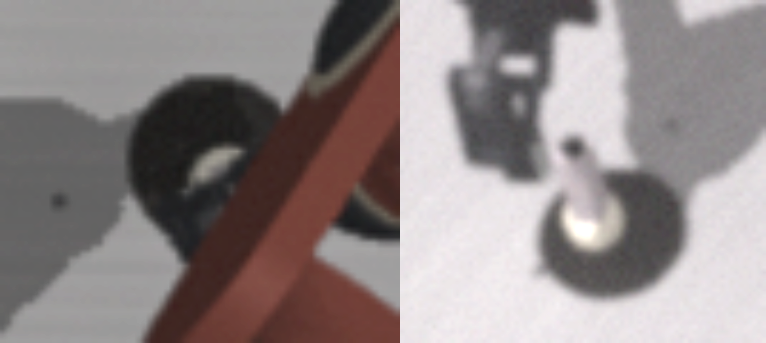

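The scene view shows the gripper above and left of the handle. I'll check that against the projected TCP.

```bash
python3 -c "
from h import *
s=cam('scene');p=np.array([.5087,-.2945,.1114]);y=np.array([.44,-.9,0])
P=[p,p+.043*y+[0,0,.013],p-.043*y+[0,0,.013],[.509,-.294,.077],[.509,-.294,.017]]
print((proj(s,P)-[140,255])*[366/80,343/75]+[400,0])"
```

```text
[[557.68580891 109.75469634]
 [529.40051381 169.36547455]
 [575.89105805  23.4726543 ]
 [570.31999376 148.38736592]
 [589.14809237 211.81498309]]
```

The projections match: fingertips at (520,175) and (580,20), handle top at (573,147). I'll descend and grip.

Emit:
play_rows --series '[[1,[0,0,0.55],[0,0,0]],[1,[0,0,0.55],[0,0,0]],[1,[0,0,0.55],[0,0,0]],[1,[0,0,0],[0,0,0]],[0,[0,0,0],[0,0,0]],[0,[0,0,0],[0,0,0]],[0,[0,0,0],[0,0,0]],[0,[0,0,0],[0,0,0]]]' --force 60

```text
t: 3.2
tool_pos: [0.5093, -0.2944, 0.0295]
tool_rot: [3.061, 0.705, 0.001]
contact_force: [-0.9, 0.2, 4.0]
opening: 0.015
grip_force: 59.5
```

Emit:
play_rows --series '[[0,[0,0,0],[0,0,0]],[0,[0,0,0],[0,0,0]],[0,[0,0,0],[0,0,0]]]'

```text
t: 3.58
tool_pos: [0.5093, -0.2944, 0.0295]
tool_rot: [3.061, 0.705, 0.001]
contact_force: [-0.8, 0.8, 5.0]
opening: 0.0155
grip_force: 59.5
```

```bash
python3 -c "
from h import *
Z=R.from_euler('z',SY).as_matrix();w=SC+Z@np.array([-.037,.020,.12]);print(w)
st();plan(w,SY,12)"
```

```text
[0.47732862 0.14110243 0.12      ]
t 3.58 p [ 0.5093 -0.2944  0.0295] stage [ 0.1245 -0.3857  0.0295] yaw 25.94 F stage [-0.96  0.48  5.05] 0.015481694161134915 59.45245921611786
[[0.27, -0.68, -0.15], [0.0, -0.0, 0.45]]
[[0.23, -0.69, -0.15], [0.0, -0.0, 0.45]]
[[0.18, -0.7, -0.15], [0.0, -0.0, 0.45]]
[[0.14, -0.72, -0.15], [0.0, -0.0, 0.45]]
[[0.09, -0.72, -0.16], [0.0, -0.0, 0.45]]
[[0.05, -0.72, -0.15], [0.0, -0.0, 0.45]]
[[0.0, -0.73, -0.15], [0.0, -0.0, 0.45]]
[[-0.04, -0.73, -0.15], [0.0, -0.0, 0.45]]
[[-0.09, -0.72, -0.15], [0.0, -0.0, 0.45]]
[[-0.14, -0.71, -0.15], [0.0, -0.0, 0.45]]
[[-0.18, -0.71, -0.15], [0.0, -0.0, 0.45]]
[[-0.22, -0.69, -0.15], [0.0, -0.0, 0.45]]
```

Emit:
play_rows --series '[[0,[0,0,-0.4],[0,0,0]],[0,[0,0,-0.7],[0,0,0]],[0,[0,0,-0.7],[0,0,0]],[0,[0.27,-0.68,0],[0,0,0.45]],[0,[0.23,-0.69,0],[0,0,0.45]],[0,[0.18,-0.7,0],[0,0,0.45]],[0,[0.14,-0.72,0],[0,0,0.45]],[0,[0.09,-0.72,0],[0,0,0.45]]]'

```text
t: 4.58
tool_pos: [0.4953, -0.1115, 0.1194]
tool_rot: [3.134, 0.214, 0.001]
contact_force: [0.1, -0.0, -1.4]
opening: 0.0151
grip_force: 58.8
```

Emit:
play_rows --series '[[0,[0.05,-0.72,0],[0,0,0.45]],[0,[0,-0.73,0],[0,0,0.45]],[0,[-0.04,-0.73,0],[0,0,0.45]],[0,[-0.09,-0.72,0],[0,0,0.45]],[0,[-0.14,-0.71,0],[0,0,0.45]],[0,[-0.18,-0.71,0],[0,0,0.45]],[0,[-0.22,-0.69,0],[0,0,0.45]],[0,[0,0,0],[0,0,0]]]'

```text
t: 5.58
tool_pos: [0.4766, 0.1428, 0.1193]
tool_rot: [-3.107, 0.466, -0.0]
contact_force: [-0.2, -0.3, -0.8]
opening: 0.0154
grip_force: 58.8
```

```bash
python3 -c "
from h import *
st();Z=R.from_euler('z',SY).as_matrix();w=SC+Z@np.array([-.035,.020,.069])
plan(w,SY,3,3)
s=cam('scene');b=cv2.resize(s[0][140:260,200:360],(800,600));cv2.imwrite('pics/p1.png',cv2.convertScaleAbs(b,alpha=1.4))"
```

```text
t 5.58 p [0.4766 0.1428 0.1193] stage [-0.0382  0.0214  0.1193] yaw -17.07 F stage [-0.15 -0.34 -0.81] 0.015386039086117477 58.82820904254913
[[0.021, 0.01, 0.335], [-0.001, -0.001, 0.018]]
[[0.021, 0.009, 0.336], [-0.001, -0.001, 0.018]]
[[0.021, 0.009, 0.335], [-0.001, -0.001, 0.018]]
```

View pics/p1.png

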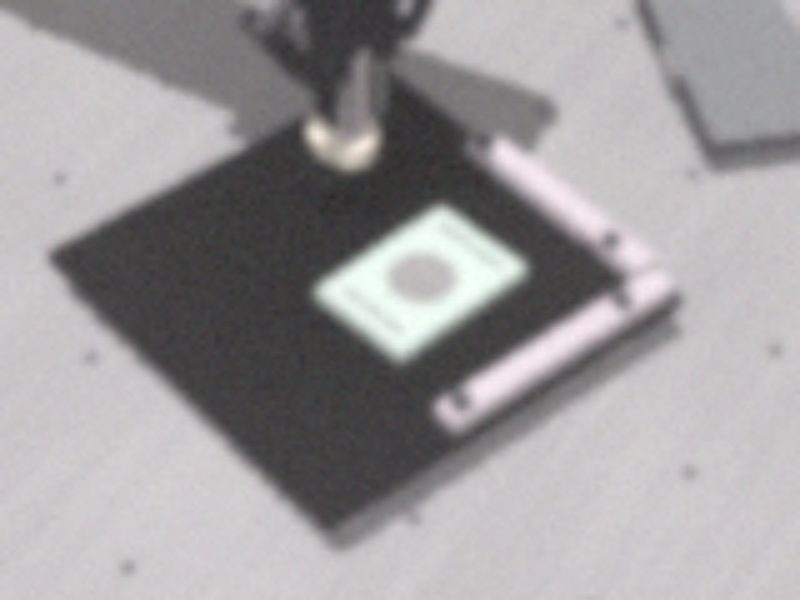

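The pusher looks tilted: the foot spans (305,120) to (380,165) and the handle leans right. I'll compare it with the projection for an upright pusher.

```bash
python3 -c "
from h import *
s=cam('scene');o=ctrl.get_obs();p=o['tool_pos'];Z=R.from_euler('z',SY).as_matrix()
for th in (-20,-10,0,10,20):
    r=R.from_euler('z',SY)*R.from_euler('y',th,degrees=True); g=p+[0,0,.019]
    f=lambda q:((proj(s,[g+r.apply(q)])-[200,140])*5)[0].round(0)
    a=np.linspace(0,2*np.pi,8,endpoint=False)
    print(th,'handle base',f([0,0,-.0315]),'foot ctr bottom',f([0,0,-.0455]),'ellipse',[tuple(f([.015*np.cos(t),.015*np.sin(t),-.0455])) for t in a])
b=cv2.resize(s[0][140:185,245:305],(800,600),interpolation=cv2.INTER_CUBIC);cv2.imwrite('pics/p2.png',cv2.convertScaleAbs(b,alpha=1.6))"
```

```text
-20 handle base [359. 141.] foot ctr bottom [364. 163.] ellipse [(np.float64(380.0), np.float64(169.0)), (np.float64(390.0), np.float64(159.0)), (np.float64(385.0), np.float64(152.0)), (np.float64(367.0), np.float64(151.0)), (np.float64(348.0), np.float64(157.0)), (np.float64(338.0), np.float64(167.0)), (np.float64(344.0), np.float64(175.0)), (np.float64(361.0), np.float64(176.0))]
-10 handle base [353. 138.] foot ctr bottom [356. 159.] ellipse [(np.float64(372.0), np.float64(169.0)), (np.float64(382.0), np.float64(158.0)), (np.float64(376.0), np.float64(148.0)), (np.float64(358.0), np.float64(144.0)), (np.float64(339.0), np.float64(149.0)), (np.float64(329.0), np.float64(160.0)), (np.float64(335.0), np.float64(170.0)), (np.float64(353.0), np.float64(174.0))]
0 handle base [347. 134.] foot ctr bottom [347. 153.] ellipse [(np.float64(364.0), np.float64(166.0)), (np.float64(373.0), np.float64(154.0)), (np.float64(367.0), np.float64(142.0)), (np.float64(349.0), np.float64(135.0)), (np.float64(330.0), np.float64(139.0)), (np.float64(320.0), np.float64(151.0)), (np.float64(326.0), np.float64(164.0)), (np.float64(344.0), np.float64(170.0))]
10 handle base [340. 128.] foot ctr bottom [338. 145.] ellipse [(np.float64(354.0), np.float64(161.0)), (np.float64(364.0), np.float64(149.0)), (np.float64(358.0), np.float64(134.0)), (np.float64(341.0), np.float64(125.0)), (np.float64(322.0), np.float64(128.0)), (np.float64(312.0), np.float64(141.0)), (np.float64(317.0), np.float64(156.0)), (np.float64(335.0), np.float64(164.0))]
20 handle base [334. 122.] foot ctr bottom [329. 135.] ellipse [(np.float64(345.0), np.float64(154.0)), (np.float64(355.0), np.float64(141.0)), (np.float64(350.0), np.float64(124.0)), (np.float64(333.0), np.float64(114.0)), (np.float64(314.0), np.float64(116.0)), (np.float64(304.0), np.float64(129.0)), (np.float64(309.0), np.float64(146.0)), (np.float64(326.0), np.float64(157.0))]
```

View pics/p2.png

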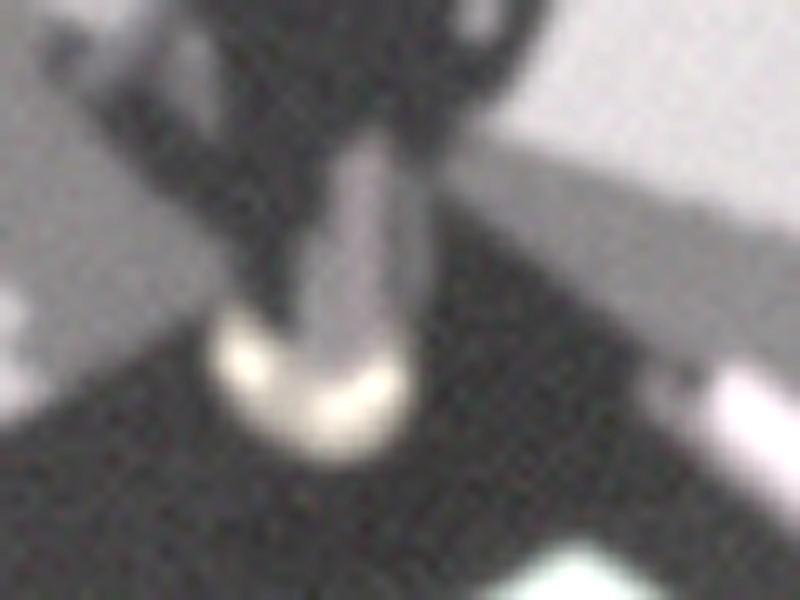

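Run:
```python
from h import *
from scipy.optimize import differential_evolution as DE
s=cam('scene');p=np.array(ctrl.get_obs()['tool_pos']);g=p+[0,0,.019];B=R.from_euler('z',SY)
crop=s[0][140:185,245:305].astype(int);b,gg,r=crop[...,0],crop[...,1],crop[...,2]
m=((r-b)>10)&(r>70);n,l,stt,_=cv2.connectedComponentsWithStats(m.astype(np.uint8));k=1+stt[1:,4].argmax();m=l==k;print('cream',stt[k])
for y in range(18,38): print(''.join('#' if m[y,x] else '.' for x in range(10,36)))
a=np.linspace(0,2*np.pi,40)
hp=cv2.convexHull(np.argwhere(m)[:,::-1].astype(np.float32))
H=cv2.fillConvexPoly(np.zeros((450,600),np.uint8),((hp+.5)*10).astype(np.int32),1)
def f(v,out=False):
    th,ph,dx,dz=v;q=B*R.from_euler('yx',[th,ph],degrees=True)
    c=np.array([[.015*np.cos(t),.015*np.sin(t),z] for z in(-.0455+dz,-.0315+dz) for t in a])+[dx,0,0]
    u=((proj(s,g+q.apply(c))-[245,140]+.5)*10).astype(np.int32)
    M=cv2.fillConvexPoly(np.zeros((450,600),np.uint8),cv2.convexHull(u),1)
    return 1-(M&H).sum()/(M|H).sum()
for bd in ([(-30,30),(-.01,.01),(-.006,.006),(-.006,.006)],[(-30,30),(-25,25),(-.006,.006),(-.006,.006)]):
    o=DE(f,bd,seed=1,maxiter=40,popsize=10);print(o.x.round(4),o.fun)
print(f([0,0,0,0]))
```

```text
cream [16 24 14 11 67]
..........................
..........................
..........................
..........................
..........................
..........................
........#.................
.......###................
......#####...............
.......#####......#.......
.......######...####......
.......#.###########......
.........###########......
..........#########.......
............######........
..............###.........
..............#...........
..........................
..........................
..........................
[-3.7e-01  3.0e-04 -5.9e-03 -2.6e-03] 0.34453467749463274
[-1.03612e+01 -2.23365e+01 -5.00000e-04  6.00000e-03] 0.26026504453617205
0.4256015569709837
```

The cream blob also contains the dish behind the pusher, at about pixel (268,166), so there is no real sign of tilt. I'll descend and start pushing toward +x.

Emit:
play_rows --series '[[0,[0.02,0.01,0.33],[0,0,0.05]],[0,[0.02,0.01,0.33],[0,0,0]],[0,[0.02,0.01,0.34],[0,0,0]],[0,[0.08,0,0],[0,0,0]],[0,[0.08,0,0],[0,0,0]],[0,[0.08,0,0],[0,0,0]],[0,[0.08,0,0],[0,0,0]],[0,[0.08,0,0],[0,0,0]]]' --force 100

```text
t: 6.72
tool_pos: [0.4984, 0.1328, 0.0689]
tool_rot: [-3.104, 0.482, 0.001]
contact_force: [-1.1, 0.8, 0.0]
opening: 0.0146
grip_force: 97.7
```

```bash
python3 -c "
from h import *
st()"
```

```text
t 6.72 p [0.4984 0.1328 0.0689] stage [-0.0144  0.0184  0.0689] yaw -17.67 F stage [-1.24  0.41  0.02] 0.014632261921731806 97.72579908370972
```

Emit:
play_rows --series '[[0,[0.06,0,0],[0,0,0]],[0,[0.06,0,0],[0,0,0]],[0,[0.06,0,0],[0,0,0]],[0,[0.06,0,0],[0,0,0]],[0,[0.06,0,0],[0,0,0]],[0,[0.06,0,0],[0,0,0]],[0,[0.06,0,0],[0,0,0]],[0,[0.05,0,0],[0,0,0]]]'

```text
t: 7.72
tool_pos: [0.5211, 0.1255, 0.0688]
tool_rot: [3.104, -0.482, -0.0]
contact_force: [-2.3, 0.7, 0.4]
opening: 0.0151
grip_force: 97.7
```

```bash
python3 -c "
from h import *
st();s=cam('scene');b=cv2.resize(s[0][150:240,210:330],(800,600),interpolation=cv2.INTER_CUBIC);cv2.imwrite('pics/p3.png',cv2.convertScaleAbs(b,alpha=1.4))"
```

```text
t 7.72 p [0.5211 0.1255 0.0688] stage [0.0094 0.0183 0.0688] yaw -17.67 F stage [-2.37 -0.01  0.41] 0.015061672133621128 97.72807359695435
```

View pics/p3.png

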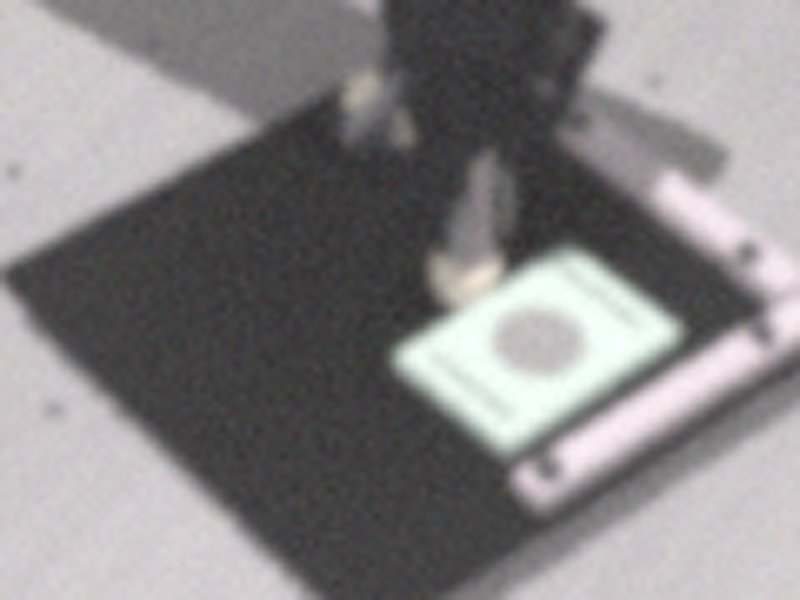

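Plate moved and is nearly square, with the foot at (465,280) and about 13 mm left to the far bar. The dish is clear. I'll keep pushing.

Emit:
play_rows --series '[[0,[0.05,0,0],[0,0,0]],[0,[0.05,0,0],[0,0,0]],[0,[0.04,0,0],[0,0,0]],[0,[0.03,0,0],[0,0,0]]]'

```text
t: 8.28
tool_pos: [0.5291, 0.1229, 0.0688]
tool_rot: [3.104, -0.483, 0.0]
contact_force: [-0.8, 0.4, -0.8]
opening: 0.0148
grip_force: 97.7
```

Emit:
play_rows --series '[[0,[0.02,0,0],[0,0,0]],[0,[0.02,0,0],[0,0,0]]]'

```text
t: 8.52
tool_pos: [0.5309, 0.1224, 0.0687]
tool_rot: [3.104, -0.482, -0.0]
contact_force: [-0.9, 0.7, -0.3]
opening: 0.0148
grip_force: 97.7
```

```bash
python3 -c "
from h import *
st()"
```

```text
t 8.53 p [0.5309 0.1224 0.0687] stage [0.0197 0.0182 0.0687] yaw -17.67 F stage [-1.03  0.38 -0.3 ] 0.014800308663104462 97.694331407547
```

Emit:
play_rows --series '[[0,[0.015,0,0],[0,0,0]],[0,[0.015,0,0],[0,0,0]],[0,[0,0,0],[0,0,0]]]'

```text
t: 8.9
tool_pos: [0.5324, 0.1219, 0.0688]
tool_rot: [3.104, -0.482, 0.0]
contact_force: [-0.6, -0.3, -1.2]
opening: 0.0147
grip_force: 97.7
```

Emit:
play_rows --series '[[0,[0.01,0,0],[0,0,0]],[0,[0.01,0,0],[0,0,0]],[0,[0,0,0],[0,0,0]]]'

```text
t: 9.28
tool_pos: [0.5334, 0.1216, 0.0688]
tool_rot: [3.104, -0.482, 0.0]
contact_force: [-0.7, -0.2, -1.1]
opening: 0.0149
grip_force: 97.7
```

Emit:
play_rows --series '[[0,[0.01,0,0],[0,0,0]],[0,[0.01,0,0],[0,0,0]],[0,[0,0,0],[0,0,0]]]'

```text
t: 9.65
tool_pos: [0.5343, 0.1213, 0.0688]
tool_rot: [3.104, -0.482, 0.0]
contact_force: [-0.1, 0.8, -1.5]
opening: 0.0146
grip_force: 97.7
```

Emit:
play_rows --series '[[0,[0.01,0,0],[0,0,0]],[0,[0.01,0,0],[0,0,0]]]'

```text
t: 9.9
tool_pos: [0.5347, 0.1213, 0.0688]
tool_rot: [-3.104, 0.482, 0.002]
contact_force: [-4.3, 1.4, 0.0]
opening: 0.0144
grip_force: 97.7
```

Run:
```python
from h import *
st();c=cam('top');s=cam('scene')
a=cv2.resize(c[0][190:280,200:300],(400,360),interpolation=cv2.INTER_CUBIC);b=cv2.resize(s[0][160:240,240:330],(400,356),interpolation=cv2.INTER_CUBIC)
o=np.zeros((360,800,3),np.uint8);o[:,:400]=a;o[:356,400:]=b;cv2.imwrite('pics/p4.png',cv2.convertScaleAbs(o,alpha=1.5))
```

```text
t 9.9 p [0.5347 0.1213 0.0688] stage [0.0237 0.0183 0.0688] yaw -17.67 F stage [-4.51  0.08  0.  ] 0.014442288700442004 97.70826458930969
```

View pics/p4.png

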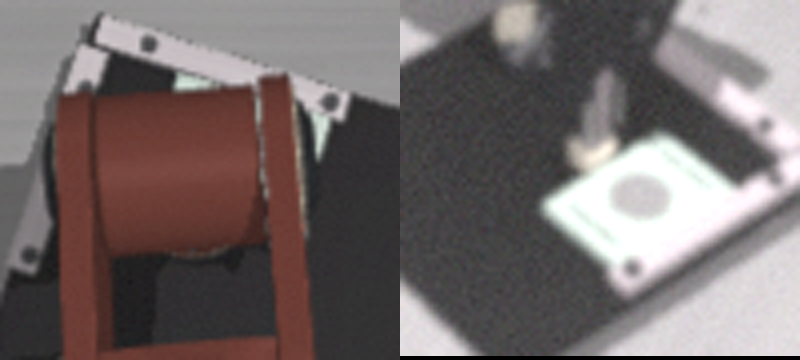

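The plate now lies along the far bar, with contact at about 4.5 N. One small nudge more.

Emit:
play_rows --series '[[0,[0.006,0,0],[0,0,0]]]'

```text
t: 10.12
tool_pos: [0.5349, 0.1212, 0.0688]
tool_rot: [-3.104, 0.482, 0.003]
contact_force: [-3.9, 3.3, 1.8]
opening: 0.0149
grip_force: 97.7
```

Emit:
play_rows --series '[[0,[-0.2,0,0],[0,0,0]],[0,[0,0,-0.6],[0,0,0]],[0,[0.3,0.41,0],[0,0,0]],[0,[0.3,0.41,0],[0,0,0]],[0,[0.3,0.41,0],[0,0,0]],[0,[0.3,0.41,0],[0,0,0]],[0,[0,0,0],[0,0,0]]]'

```text
t: 11.0
tool_pos: [0.5588, 0.0263, 0.0992]
tool_rot: [3.103, -0.486, 0.003]
contact_force: [0.5, 0.4, -1.1]
opening: 0.0148
grip_force: 97.6
```

Run:
```python
from h import *
st();c=cam('top');s=cam('scene');Z=R.from_euler('z',SY).as_matrix()
# plate mask -> corners at z=.048 in stage frame
for n,c in(('top',c),('scene',s)):
    I=c[0].astype(int);m=((I[...,1]-I[...,2])>6)&(I[...,1]>110)
    P=proj(c,SC+np.array([[x,y,.048] for x in(-.01,.125) for y in(-.06,.125)])@Z.T)
    lo,hi=P.min(0).astype(int),P.max(0).astype(int);k=np.zeros_like(m);k[lo[1]:hi[1],lo[0]:hi[0]]=1;m&=k
    q=np.argwhere(m)[:,::-1];w=(ray(c,q,.048)-SC)@Z
    (cx,cy),(a,b),t=cv2.minAreaRect((w[:,:2]*1000).astype(np.float32));print(n,len(q),cx,cy,a,b,t,'x',np.percentile(w[:,0],[1,99]),'y',np.percentile(w[:,1],[1,99]))
```

```text
t 11.0 p [0.5588 0.0263 0.0992] stage [ 0.0753 -0.065   0.0992] yaw -17.8 F stage [ 0.41  0.52 -1.08] 0.01479555443633642 97.58451104164124
top 142 95.53279113769531 45.56789016723633 25.369035720825195 40.47493362426758 6.173182010650635 x [0.08187154 0.10710849] y [0.02600653 0.0648062 ]
scene 200 74.4287109375 13.98187255859375 59.99440383911133 103.68692779541016 1.6720521450042725 x [0.04606026 0.10406386] y [-0.03554459  0.06454741]
```

Emit:
play_rows --series '[[0,[0,0,0.3],[0,0,0]],[0,[0,0,0.3],[0,0,0]],[0,[0,-0.08,0],[0,0,0]],[0,[0,-0.08,0],[0,0,0]],[0,[0,-0.06,0],[0,0,0]],[0,[0,-0.06,0],[0,0,0]],[0,[0,-0.06,0],[0,0,0]],[0,[0,-0.06,0],[0,0,0]]]'

```text
t: 12.1
tool_pos: [0.5643, 0.0466, 0.0689]
tool_rot: [3.104, -0.482, -0.0]
contact_force: [-1.1, -2.0, 0.1]
opening: 0.0147
grip_force: 97.8
```

Emit:
play_rows --series '[[0,[0,-0.06,0],[0,0,0]],[0,[0,-0.06,0],[0,0,0]],[0,[0,-0.06,0],[0,0,0]],[0,[0,-0.06,0],[0,0,0]],[0,[0,-0.06,0],[0,0,0]],[0,[0,-0.06,0],[0,0,0]]]'

```text
t: 12.85
tool_pos: [0.5698, 0.0639, 0.0689]
tool_rot: [3.104, -0.482, -0.0]
contact_force: [-1.1, -3.0, 0.1]
opening: 0.0147
grip_force: 97.8
```

```bash
python3 -c "
from h import *
st()"
```

```text
t 12.85 p [0.5698 0.0639 0.0689] stage [ 0.0744 -0.0258  0.0689] yaw -17.66 F stage [-0.15 -3.22  0.13] 0.01465469317735983 97.78286576271057
```

Emit:
play_rows --series '[[0,[0,-0.05,0],[0,0,0]],[0,[0,-0.05,0],[0,0,0]],[0,[0,-0.05,0],[0,0,0]],[0,[0,-0.04,0],[0,0,0]],[0,[0,-0.03,0],[0,0,0]],[0,[0,-0.02,0],[0,0,0]]]'

```text
t: 13.6
tool_pos: [0.5735, 0.0753, 0.0688]
tool_rot: [-3.104, 0.482, -0.0]
contact_force: [-1.6, -2.8, 2.0]
opening: 0.0147
grip_force: 97.8
```

Emit:
play_rows --series '[[0,[0,-0.015,0],[0,0,0]],[0,[0,-0.015,0],[0,0,0]],[0,[0,-0.015,0],[0,0,0]]]'

```text
t: 13.98
tool_pos: [0.5741, 0.0774, 0.0688]
tool_rot: [-3.104, 0.483, -0.0]
contact_force: [-1.0, -2.4, 0.7]
opening: 0.0149
grip_force: 97.8
```

Emit:
play_rows --series '[[0,[0,-0.015,0],[0,0,0]],[0,[0,-0.015,0],[0,0,0]],[0,[0,-0.015,0],[0,0,0]]]'

```text
t: 14.35
tool_pos: [0.5748, 0.0796, 0.0688]
tool_rot: [-3.104, 0.483, -0.0]
contact_force: [-1.4, -2.6, 1.3]
opening: 0.0151
grip_force: 97.8
```

Emit:
play_rows --series '[[0,[0,-0.01,0],[0,0,0]],[0,[0,-0.01,0],[0,0,0]]]'

```text
t: 14.6
tool_pos: [0.5751, 0.0805, 0.0688]
tool_rot: [-3.104, 0.482, -0.0]
contact_force: [0.0, -2.2, 1.5]
opening: 0.0146
grip_force: 97.8
```

Emit:
play_rows --series '[[0,[0,-0.01,0],[0,0,0]],[0,[0,-0.01,0],[0,0,0]]]'

```text
t: 14.85
tool_pos: [0.5754, 0.0815, 0.0688]
tool_rot: [-3.104, 0.482, -0.0]
contact_force: [-1.5, -2.8, 1.2]
opening: 0.0143
grip_force: 97.8
```

Emit:
play_rows --series '[[0,[0,-0.01,0],[0,0,0]],[0,[0,-0.01,0],[0,0,0]]]'

```text
t: 15.1
tool_pos: [0.5757, 0.0824, 0.0688]
tool_rot: [-3.104, 0.482, 0.0]
contact_force: [-0.8, -3.1, 0.0]
opening: 0.0147
grip_force: 97.8
```

Emit:
play_rows --series '[[0,[0,-0.01,0],[0,0,0]],[0,[0,-0.01,0],[0,0,0]]]'

```text
t: 15.35
tool_pos: [0.576, 0.0834, 0.0688]
tool_rot: [-3.104, 0.483, -0.0]
contact_force: [-1.5, -2.1, 1.1]
opening: 0.0151
grip_force: 97.8
```

Emit:
play_rows --series '[[0,[0,-0.01,0],[0,0,0]]]'

```text
t: 15.48
tool_pos: [0.5761, 0.0839, 0.0688]
tool_rot: [-3.104, 0.482, -0.0]
contact_force: [-1.4, -2.0, 0.2]
opening: 0.0146
grip_force: 97.8
```

Emit:
play_rows --series '[[0,[0,-0.01,0],[0,0,0]],[0,[0,-0.01,0],[0,0,0]]]'

```text
t: 15.72
tool_pos: [0.5764, 0.0848, 0.0688]
tool_rot: [3.104, -0.482, -0.0]
contact_force: [-0.2, -1.9, 1.8]
opening: 0.0147
grip_force: 97.8
```

Run:
```python
from h import *
st();s=cam('scene')
cv2.imwrite('pics/p5.png',cv2.convertScaleAbs(cv2.resize(s[0][160:235,260:345],(800,600)),alpha=1.4))
```

```text
t 15.72 p [0.5764 0.0848 0.0688] stage [ 0.0745 -0.0039  0.0688] yaw -17.67 F stage [ 0.34 -1.89  1.83] 0.014665399678197027 97.79281854629517
```

Emit:
play_rows --series '[[0,[0,-0.01,0],[0,0,0]],[0,[0,-0.01,0],[0,0,0]]]'

```text
t: 16.02
tool_pos: [0.5768, 0.0858, 0.0688]
tool_rot: [-3.104, 0.483, -0.0]
contact_force: [-1.0, -2.0, 1.6]
opening: 0.0147
grip_force: 97.8
```

Emit:
play_rows --series '[[0,[0,-0.01,0],[0,0,0]]]'

```text
t: 16.15
tool_pos: [0.5769, 0.0862, 0.0688]
tool_rot: [3.104, -0.482, -0.0]
contact_force: [-2.4, -2.6, 0.9]
opening: 0.015
grip_force: 97.8
```

Emit:
play_rows --series '[[0,[0,-0.01,0],[0,0,0]],[0,[0,-0.01,0],[0,0,0]]]'

```text
t: 16.4
tool_pos: [0.577, 0.0864, 0.0688]
tool_rot: [3.102, -0.482, -0.001]
contact_force: [-2.6, -5.6, 2.4]
opening: 0.0144
grip_force: 98.2
```

Emit:
play_rows --series '[[0,[0,-0.01,0],[0,0,0]]]'

```text
t: 16.52
tool_pos: [0.577, 0.0865, 0.0688]
tool_rot: [3.102, -0.482, -0.001]
contact_force: [-1.8, -7.3, 2.2]
opening: 0.0147
grip_force: 98.3
```

Contact with the side bar at about 7 N. I'll back off and go around to re-nudge in x.

Emit:
play_rows --series '[[0,[0,0.16,0],[0,0,0]],[0,[0,0,-0.6],[0,0,0]],[0,[-0.34,-0.37,0],[0,0,0]],[0,[-0.34,-0.37,0],[0,0,0]],[0,[-0.34,-0.37,0],[0,0,0]],[0,[-0.34,-0.37,0],[0,0,0]],[0,[0,0,0.3],[0,0,0]],[0,[0,0,0.3],[0,0,0]]]'

```text
t: 17.52
tool_pos: [0.5324, 0.1709, 0.0675]
tool_rot: [-3.104, 0.483, 0.0]
contact_force: [0.1, -0.6, -0.3]
opening: 0.0151
grip_force: 97.9
```

```bash
python3 -c "
from h import *
st()"
```

```text
t 17.52 p [0.5324 0.1709 0.0675] stage [0.0066 0.065  0.0675] yaw -17.67 F stage [ 0.27 -0.58 -0.32] 0.015122906890549024 97.92066693305969
```

Emit:
play_rows --series '[[0,[0.1,0,-0.02],[0,0,0]],[0,[0.1,0,0],[0,0,0]],[0,[0.05,0,0],[0,0,0]],[0,[0.03,0,0],[0,0,0]],[0,[0.01,0,0],[0,0,0]]]'

```text
t: 18.15
tool_pos: [0.5465, 0.1667, 0.0699]
tool_rot: [-3.104, 0.483, -0.0]
contact_force: [-0.6, 0.2, -1.8]
opening: 0.0149
grip_force: 98.2
```

Emit:
play_rows --series '[[0,[0.01,0,0],[0,0,0]],[0,[0.01,0,0],[0,0,0]]]'

```text
t: 18.4
tool_pos: [0.5473, 0.1665, 0.0698]
tool_rot: [-3.104, 0.482, 0.0]
contact_force: [0.8, -0.7, -0.6]
opening: 0.0149
grip_force: 98.2
```

```bash
python3 -c "
from h import *
st()"
```

```text
t 18.4 p [0.5473 0.1665 0.0698] stage [0.0221 0.0653 0.0698] yaw -17.66 F stage [ 1.01 -0.44 -0.59] 0.01490248419009201 98.21230888366699
```

Emit:
play_rows --series '[[0,[0.01,0,0.01],[0,0,0]],[0,[0.01,0,0.01],[0,0,0]]]'

```text
t: 18.65
tool_pos: [0.5483, 0.1662, 0.0688]
tool_rot: [-3.104, 0.482, -0.0]
contact_force: [0.8, -0.6, -0.3]
opening: 0.0146
grip_force: 98.2
```

Emit:
play_rows --series '[[0,[0.01,0,0],[0,0,0]]]'

```text
t: 18.77
tool_pos: [0.5487, 0.166, 0.0687]
tool_rot: [3.104, -0.482, -0.0]
contact_force: [-0.2, 1.0, -0.8]
opening: 0.0148
grip_force: 98.2
```

Emit:
play_rows --series '[[0,[0.01,0,0],[0,0,0]]]'

```text
t: 18.9
tool_pos: [0.5493, 0.1658, 0.0688]
tool_rot: [-3.104, 0.482, -0.0]
contact_force: [-0.2, 0.2, -0.7]
opening: 0.0148
grip_force: 98.2
```

Emit:
play_rows --series '[[0,[0.01,0,0],[0,0,0]]]'

```text
t: 19.02
tool_pos: [0.5498, 0.1657, 0.0688]
tool_rot: [-3.104, 0.482, -0.0]
contact_force: [-0.5, -0.1, -0.5]
opening: 0.0145
grip_force: 98.2
```

Emit:
play_rows --series '[[0,[0.01,0,0],[0,0,0]]]'

```text
t: 19.15
tool_pos: [0.5499, 0.1657, 0.0688]
tool_rot: [-3.104, 0.482, 0.002]
contact_force: [-1.9, 1.1, 0.3]
opening: 0.0151
grip_force: 98.2
```

Emit:
play_rows --series '[[0,[0.006,0,0],[0,0,0]]]'

```text
t: 19.27
tool_pos: [0.55, 0.1656, 0.0688]
tool_rot: [-3.104, 0.483, 0.002]
contact_force: [-3.6, 1.1, 2.2]
opening: 0.0149
grip_force: 98.2
```

Emit:
play_rows --series '[[0,[0.006,0,0],[0,0,0]]]'

```text
t: 19.4
tool_pos: [0.5501, 0.1656, 0.0688]
tool_rot: [-3.104, 0.482, 0.003]
contact_force: [-5.0, 1.4, 2.0]
opening: 0.0149
grip_force: 98.3
```

Emit:
play_rows --series '[[0,[-0.2,0,0],[0,0,0]],[0,[0,0,-0.6],[0,0,0]],[0,[0.3,0.4,0],[0,0,0]],[0,[0.3,0.4,0],[0,0,0]],[0,[0.3,0.4,0],[0,0,0]],[0,[0.3,0.4,0],[0,0,0]],[0,[0,0,0.3],[0,0,0]],[0,[0,0,0.3],[0,0,0]]]'

```text
t: 20.4
tool_pos: [0.5735, 0.0744, 0.0675]
tool_rot: [-3.104, 0.482, 0.001]
contact_force: [0.1, 0.0, -0.6]
opening: 0.0148
grip_force: 98.1
```

Run:
```python
from h import *
st();s=cam('scene')
I=cv2.resize(s[0][165:235,265:345],(800,700),interpolation=cv2.INTER_CUBIC)[:600]
cv2.imwrite('pics/p6.png',cv2.convertScaleAbs(I,alpha=1.2))
```

```text
t 20.4 p [0.5735 0.0744 0.0675] stage [ 0.0748 -0.0147  0.0675] yaw -17.67 F stage [ 0.07  0.03 -0.62] 0.014753410049565348 98.07808041572571
```

View pics/p6.png

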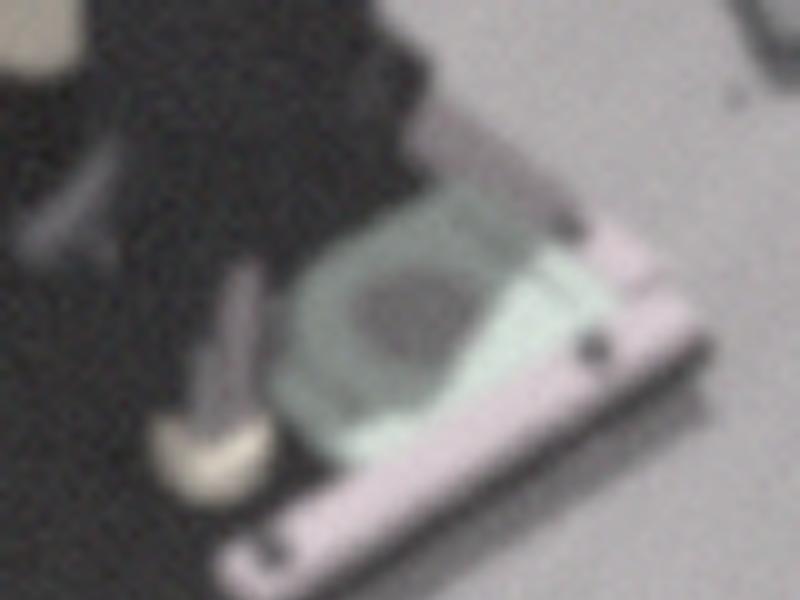

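The plate lies in the corner, flush against both bars as far as I can see (its corner is near (600,310)). I'll do a final light nudge in y.

Emit:
play_rows --series '[[0,[0,-0.08,-0.02],[0,0,0]],[0,[0,-0.08,0],[0,0,0]],[0,[0,-0.04,0],[0,0,0]],[0,[0,-0.02,0],[0,0,0]],[0,[0,-0.01,0],[0,0,0]]]'

```text
t: 21.08
tool_pos: [0.5776, 0.085, 0.0699]
tool_rot: [3.104, -0.482, 0.0]
contact_force: [0.4, -0.1, -1.5]
opening: 0.0147
grip_force: 98.3
```

Emit:
play_rows --series '[[0,[0,-0.01,0],[0,0,0]]]'

```text
t: 21.2
tool_pos: [0.5778, 0.0854, 0.0698]
tool_rot: [3.104, -0.483, -0.0]
contact_force: [-0.1, 0.7, -0.8]
opening: 0.0146
grip_force: 98.3
```

Emit:
play_rows --series '[[0,[0,-0.01,0],[0,0,0]]]'

```text
t: 21.32
tool_pos: [0.5779, 0.0858, 0.0698]
tool_rot: [3.104, -0.483, -0.0]
contact_force: [0.3, -1.2, 0.1]
opening: 0.0147
grip_force: 98.3
```

Emit:
play_rows --series '[[0,[0,-0.008,0],[0,0,0]]]'

```text
t: 21.45
tool_pos: [0.5779, 0.0858, 0.0698]
tool_rot: [3.103, -0.482, -0.0]
contact_force: [-1.6, -1.4, -0.7]
opening: 0.0147
grip_force: 98.1
```

Emit:
play_rows --series '[[0,[0,-0.008,0],[0,0,0]]]'

```text
t: 21.58
tool_pos: [0.578, 0.0859, 0.0698]
tool_rot: [3.103, -0.482, -0.001]
contact_force: [-2.0, -3.2, 0.4]
opening: 0.0148
grip_force: 98.1
```

Emit:
play_rows --series '[[0,[0,-0.008,0],[0,0,0]]]'

```text
t: 21.7
tool_pos: [0.578, 0.0861, 0.0698]
tool_rot: [3.102, -0.482, -0.001]
contact_force: [-2.8, -5.1, 0.8]
opening: 0.0151
grip_force: 98.1
```

Emit:
play_rows --series '[[0,[0,-0.008,0],[0,0,0]]]'

```text
t: 21.82
tool_pos: [0.5781, 0.0861, 0.0699]
tool_rot: [3.101, -0.482, -0.001]
contact_force: [-1.9, -7.1, 0.9]
opening: 0.0148
grip_force: 98.2
```

Emit:
play_rows --series '[[0,[0,0.2,0],[0,0,0]],[0,[0,0,-0.5],[0,0,0]],[0,[0,0,-0.5],[0,0,0]],[0,[0,0,0],[0,0,0]]]'

```text
t: 22.32
tool_pos: [0.5772, 0.078, 0.1224]
tool_rot: [-3.102, 0.483, -0.009]
contact_force: [-0.1, 0.7, -1.7]
opening: 0.0146
grip_force: 98.0
```

```bash
python3 -c "
from h import *
st();plan([.514,-.292,.12],SY,10)"
```

```text
t 22.32 p [0.5772 0.078  0.1224] stage [ 0.0773 -0.0101  0.1224] yaw -17.68 F stage [-0.27  0.64 -1.65] 0.014607382387231744 97.97348499298096
[[0.1, 0.74, 0.0], [-0.0, -0.0, -0.0]]
[[0.11, 0.75, 0.01], [-0.0, -0.0, -0.0]]
[[0.1, 0.74, -0.0], [-0.0, -0.0, -0.0]]
[[0.11, 0.74, 0.0], [-0.0, -0.0, -0.0]]
[[0.1, 0.75, 0.01], [-0.0, -0.0, -0.0]]
[[0.11, 0.74, -0.0], [-0.0, -0.0, -0.0]]
[[0.1, 0.74, 0.0], [-0.0, -0.0, -0.0]]
[[0.1, 0.75, 0.01], [-0.0, -0.0, -0.0]]
[[0.11, 0.74, -0.0], [-0.0, -0.0, -0.0]]
[[0.1, 0.75, 0.0], [-0.0, -0.0, -0.0]]
```

Emit:
play_rows --series '[[0,[0.1,0.74,0],[0,0,0]],[0,[0.1,0.74,0],[0,0,0]],[0,[0.1,0.74,0],[0,0,0]],[0,[0.1,0.75,0],[0,0,0]],[0,[0.1,0.75,0],[0,0,0]],[0,[0.11,0.75,0],[0,0,0]],[0,[0.11,0.74,0],[0,0,0]],[0,[0.11,0.74,0],[0,0,0]]]'

```text
t: 23.32
tool_pos: [0.5237, -0.2188, 0.1181]
tool_rot: [-3.103, 0.482, 0.002]
contact_force: [1.3, 0.4, -0.9]
opening: 0.0147
grip_force: 98.0
```

Emit:
play_rows --series '[[0,[0.1,0.74,0],[0,0,0]],[0,[0.11,0.74,0],[0,0,0]],[0,[0,0,0],[0,0,0]],[0,[0,0,0],[0,0,0]]]'

```text
t: 23.82
tool_pos: [0.5117, -0.2911, 0.1185]
tool_rot: [-3.103, 0.483, 0.002]
contact_force: [-0.7, -0.0, -1.6]
opening: 0.015
grip_force: 98.1
```

Run:
```python
from h import *
from scipy.optimize import least_squares
st();c=cam('top');Z=R.from_euler('z',SY).as_matrix()
plan([.514,-.292,.034],SY,4,3)
I=c[0].astype(int)
P=proj(c,SC+np.array([[x,y,.048] for x in(.02,.125) for y in(-.02,.13)])@Z.T);lo,hi=P.min(0).astype(int),P.max(0).astype(int)
gm=(I[...,1]-I[...,2]) ;sub=np.s_[lo[1]:hi[1],lo[0]:hi[0]]
# sub-pixel edges vs the dark stage (-x,-y edges) and greenish vs pink (bar side): sample along stage directions
G=cv2.GaussianBlur(c[0],(3,3),0).astype(np.float32)
def samp(x,y,ch):
    u=proj(c,SC+np.c_[x,y,np.full(len(x),.048)]@Z.T).astype(np.float32)
    return cv2.remap(ch,u[:,0].reshape(1,-1),u[:,1].reshape(1,-1),cv2.INTER_LINEAR).ravel()
gr=G[...,1];gd=G[...,1]-G[...,2]
def cross(v,s):
    t=(v.max()+v.min())/2;i=np.where(np.diff(np.sign(v-t)))[0][0];return s[i]+(t-v[i])/(v[i+1]-v[i])*(s[1]-s[0])
r=np.arange(0.02,.06,.0005)
E1=np.array([[y,cross(samp(r,np.full(len(r),y),gr),r)] for y in np.arange(.025,.10,.005)])
r2=np.arange(-.02,.03,.0005)
E2=np.array([[x,cross(samp(np.full(len(r2),x),r2,gr),r2)] for x in np.arange(.048,.10,.005)])
f1=np.polyfit(*E1.T,1);f2=np.polyfit(*E2.T,1)
print('-x edge slope',f1,'resid',np.std(E1[:,1]-np.polyval(f1,E1[:,0])),'mid',np.polyval(f1,.063));print('-y edge slope',f2,np.std(E2[:,1]-np.polyval(f2,E2[:,0])),np.polyval(f2,.074))
# stage edges and bar outer edges with the same method: bars' inner edges where free (z=.05)
def samp5(x,y,ch):
    u=proj(c,SC+np.c_[x,y,np.full(len(x),.05)]@Z.T).astype(np.float32)
    return cv2.remap(ch,u[:,0].reshape(1,-1),u[:,1].reshape(1,-1),cv2.INTER_LINEAR).ravel()
r3=np.arange(.09,.118,.0005)
F=np.array([[y,cross(samp5(r3,np.full(len(r3),y),gr),r3)] for y in np.arange(-.034,0.006,.005)])
S=np.array([[x,cross(samp5(np.full(len(r3),x),r3,gr),r3)] for x in np.arange(-.034,.03,.005)])
f=np.polyfit(*F.T,1);s=np.polyfit(*S.T,1);print('far',f,'side',s)
print('far face',np.polyval(f,.0),'side face',np.polyval(s,0.03))
```

```text
t 23.82 p [ 0.5117 -0.2911  0.1185] stage [ 0.1258 -0.3818  0.1185] yaw -17.68 F stage [-0.66 -0.26 -1.61] 0.01503198616047322 98.05233478546143
[[0.012, 0.003, 0.424], [-0.002, 0.002, -0.004]]
[[0.013, 0.003, 0.423], [-0.002, 0.002, -0.004]]
[[0.012, 0.003, 0.424], [-0.002, 0.002, -0.004]]
[[0.012, 0.003, 0.424], [-0.002, 0.002, -0.004]]
-x edge slope [0.00173419 0.03878321] resid 8.131283246070039e-05 mid 0.03889246400410419
-y edge slope [-0.00476397  0.01241261] 3.950466616620052e-05 0.012060079027278877
far [0.03728515 0.10891829] side [0.0108771  0.11172722]
far face 0.10891829363514806 side face 0.11205353253840748
```

Measured: the plate's edges meet both bar faces within about 0.1 mm. I'll check squareness against the stage edges.

Run:
```python
from h import *
c=cam('top');Z=R.from_euler('z',SY).as_matrix();G=cv2.GaussianBlur(c[0],(3,3),0).astype(np.float32);gr=G[...,1]
def samp(x,y,z):
    u=proj(c,SC+np.c_[x,y,np.full(len(x),z)]@Z.T).astype(np.float32)
    return cv2.remap(gr,u[:,0].reshape(1,-1),u[:,1].reshape(1,-1),cv2.INTER_LINEAR).ravel()
def cross(v,s):
    t=(v.max()+v.min())/2;i=np.where(np.diff(np.sign(v-t)))[0][0];return s[i]+(t-v[i])/(v[i+1]-v[i])*(s[1]-s[0])
def fit(al,rr,z,sw):
    e=np.array([[a,cross(samp(*( (np.full(len(rr),a),rr) if sw else (rr,np.full(len(rr),a))),z),rr)] for a in al])
    f=np.polyfit(*e.T,1);g=np.abs(e[:,1]-np.polyval(f,e[:,0]));k=g<2*np.median(g)+1e-5;f=np.polyfit(*e[k].T,1);return f.round(4),g.std().round(5)
r=np.arange(-.142,-.118,.0005);a=np.arange(-.115,.115,.01)
print('stage -x edge',fit(a,r,.04,0),'-y edge',fit(a,r,.04,1))
r=np.arange(.118,.142,.0005);print('stage +x edge',fit(np.arange(-.12,-.05,.01),r,.04,0))
# darkness between plate and bars
r=np.arange(.1,.118,.0005)
print('far gap min',[int(samp(r,np.full(len(r),y),.048).min()) for y in np.arange(.02,.105,.012)],'side',[int(samp(np.full(len(r),x),r,.048).min()) for x in np.arange(.045,.1,.01)],'plate',int(samp(np.array([.09]),np.array([.03]),.048)[0]))
```

```text
stage -x edge (array([ 0.0012, -0.131 ]), np.float64(0.00024)) -y edge (array([-0.0013, -0.1307]), np.float64(0.00019))
stage +x edge (array([-0.0016,  0.1285]), np.float64(0.00012))
far gap min [129, 130, 132, 130, 132, 126, 72, 130] side [131, 129, 126, 91, 96, 129] plate 147
```

The plate is square and shows no gap (the dark samples are the bolt heads). Now I'll set the pusher back on its pad.

Emit:
play_rows --series '[[0,[0.03,0,0.5],[0,0,0]],[0,[0.02,0,0.5],[0,0,0]],[0,[0,0,0.4],[0,0,0]],[0,[0,0,0.22],[0,0,0]],[0,[0,0,0.06],[0,0,0]],[0,[0,0,0.02],[0,0,0]],[0,[0,0,0],[0,0,0]]]'

```text
t: 24.8
tool_pos: [0.5151, -0.2931, 0.0357]
tool_rot: [3.104, -0.482, 0.002]
contact_force: [0.4, -0.2, -0.8]
opening: 0.0149
grip_force: 98.1
```

Emit:
play_rows --series '[[0,[0,0,0.02],[0,0,0]],[0,[0,0,0],[0,0,0]]]'

```text
t: 25.05
tool_pos: [0.5147, -0.2928, 0.0341]
tool_rot: [3.104, -0.483, 0.001]
contact_force: [0.2, -0.7, -1.2]
opening: 0.0146
grip_force: 98.1
```

Emit:
play_rows --series '[[0,[0,0,0.04],[0,0,0]],[0,[0,0,0.02],[0,0,0]],[0,[0,0,0],[0,0,0]]]'

```text
t: 25.42
tool_pos: [0.5144, -0.2925, 0.0306]
tool_rot: [-3.104, 0.482, 0.001]
contact_force: [0.2, 0.6, -1.7]
opening: 0.0151
grip_force: 98.1
```

Emit:
play_rows --series '[[0,[0,0,0.01],[0,0,0]],[0,[0,0,0.01],[0,0,0]]]'

```text
t: 25.68
tool_pos: [0.5146, -0.2927, 0.0298]
tool_rot: [3.104, -0.482, 0.0]
contact_force: [-0.8, -0.5, -1.1]
opening: 0.0146
grip_force: 98.1
```

Emit:
play_rows --series '[[0,[0,0,0.01],[0,0,0]],[0,[0,0,0.01],[0,0,0]]]'

```text
t: 25.92
tool_pos: [0.5146, -0.2927, 0.0288]
tool_rot: [3.104, -0.482, 0.0]
contact_force: [0.5, 0.2, 0.2]
opening: 0.015
grip_force: 98.1
```

Emit:
play_rows --series '[[0,[0,0,0.01],[0,0,0]],[0,[0,0,0],[0,0,0]]]'

```text
t: 26.18
tool_pos: [0.5146, -0.2927, 0.0288]
tool_rot: [3.104, -0.482, -0.0]
contact_force: [-1.4, 1.2, 3.2]
opening: 0.0147
grip_force: 98.4
```

Emit:
play_rows --series '[[0,[0,0,0],[0,0,0]],[0.3,[0,0,0],[0,0,0]],[0.6,[0,0,0],[0,0,0]],[1,[0,0,0],[0,0,0]],[1,[0,0,0],[0,0,0]],[1,[0,0,0],[0,0,0]],[1,[0,0,0],[0,0,0]]]' --force 20

```text
t: 27.05
tool_pos: [0.5146, -0.2926, 0.0283]
tool_rot: [3.104, -0.482, 0.0]
contact_force: [0.3, -0.7, -0.9]
opening: 0.0851
grip_force: 0.0
```

Emit:
play_rows --series '[[1,[0,0,-0.3],[0,0,0]],[1,[0,0,-0.6],[0,0,0]],[1,[0,0,-0.8],[0,0,0]],[1,[0,0,-0.8],[0,0,0]],[1,[0,0,-0.8],[0,0,0]],[1,[-0.8,0,0],[0,0,0]],[1,[-0.8,0,0],[0,0,0]],[1,[0,0,0],[0,0,0]]]'

```text
t: 28.05
tool_pos: [0.4368, -0.2677, 0.1941]
tool_rot: [3.104, -0.484, 0.001]
contact_force: [0.3, 0.7, 0.1]
opening: 0.0855
grip_force: 0.0
```

Run:
```python
from h import *
st()
for n,b in(('top',(232,276,388,438)),('scene',(275,325,165,210))):
    c=cam(n);I=c[0].astype(int)[b[0]:b[1],b[2]:b[3]];m=((I[...,2]-I[...,0])>10)&(I[...,2]>75)
    q=np.argwhere(m)[:,::-1]+[b[2],b[0]];print(n,len(q),'foot',ray(c,[q.mean(0)],.015).round(4) if len(q) else '')
    g=I.sum(2)
    print('\n'.join(''.join(' .:-=+*#%@'[min(9,v//60)] for v in r) for r in g[::2]))
    print('upright axis px',(proj(c,[[.5146,-.2927,.017],[.5146,-.2927,.077]])-[b[2],b[0]]).round(1))
```

```text
t 28.05 p [ 0.4368 -0.2677  0.1941] stage [ 0.0473 -0.382   0.1941] yaw -17.71 F stage [0.11 0.78 0.11] 0.0854823615520008 0.0
top 16 foot [[ 0.5106 -0.29    0.015 ]]
++++++++++++++++++++++++++++++++++++++++++++++++++
++++++++++++++++++++++++++++++++++++++++++++++++++
++++++++++++++++++++++++++++++++++++++++++++++++++
++==+====+=+++++++=---------=+++++++++++++++++++++
++++++++++++++=--..............:-=++++++++++++++++
+++++++++++++-:...................:-++++++++++++++
++==++++++=-:.......................-=++++++++++++
++++++++++-..........................:=+++++++++++
+++++++++=:............:-=+=-.:::.....:=++++++++++
+++++++++-...........:+##+==--*==:-*=..-++++++++++
+++++++++:......   .-=+=------:....--..:++++++++++
++++++++=-..... ....-=+=-----+*-::-=:..:++++++++++
+++++++++:.......  .:===---------==:...:++++++++=:
+++++++++=:........ .:=*######+:.......-=+++++=:. 
++++++++++=:...........:-===-:........:--=+++-... 
+++++++++++=:........................=++++++-. ...
+++++++++++++=-....................-=++++++-......
+++++++++++++++=-:..............:-=+++++++-. .....
++++++++++++-..
[... 766 characters left out ...]
=+*##########
########*+=--++*++++++=--::::::::-=+*########
#######*=-:--++*+++++++++-::::::::--+*#######
######+=-::-+###*+++++*##+-::::::::-=+*######
#####*=-:::-+%@@#****#%%%*=::::-:::--=*######
####*+--::--=#%@@%%%@@@%*+-:::::::::-=*######
####*+-:-::--=*%%@%%%##*+--:::::::::-+*######
####*+-:::-::--=******+=-:::-::---:-=+#######
#####+=-:::::-:--------:::::-:::::-=*########
####*+=---::::::::::-:-:::-:::::-=+*#########
#####***+=-:::-::::-::::::::::--+*###########
#########*+=---:::::-:::-----=+*#############
############**+====-=====++**################
###################*#########################
#############################################
upright axis px [[18.5 27. ]
 [14.4 13.2]]
```

The pusher stands upright on its pad and nothing touches it.

```bash
python3 -c "
from station import ctrl
print(ctrl.finish_job())"
```

```text
the job is handed in; nothing more can be done
None
```

I handed the job in after 28 s of robot time: by the final camera check the glass plate lies square and flush against both stop bars, the highest contact force I read was about 7.5 N, and the pusher stands upright, released, back on its pad, with no contact made with the dish, lens or slide box.

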